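Tuck in the flap of the cork case

TASK

Shut the cork case: push its raised flap over from the outside with a fingertip until it lies flat, then, keeping it pressed down, push it by its finger ridge so that its free edge slides fully beneath the lip, and leave it tucked. Only push: do not grip the flap or reach round to its inner face, do not lift or shove the case away, and leave the things standing around undisturbed.

Things in the scene. Friction and masses are not known exactly. Their poses are not given: they have to be found in the camera images.
- case: loose open plywood cork case, about 0.85 kg, 112 mm wide (its x), 150 mm long (its y), rim 46 mm high; two corks packed inside. Origin: centre of its underside on the table; z up. Hinge end at +y, lip end at -y. It may stand turned either way by up to about 35 degrees
- hinge (a point): middle of the flap's hinge pin, 48.5 mm above the table, at case x 0, y +68 mm (less the value of flap_slide). The pin lies along case x and runs in 16 mm slots in steel plates (up to 57.5 mm high) outside the side walls, so hinge and flap can slide towards the lip. Axes as the case's
- edge (a point): middle of the flap's free edge, 115 mm from the hinge pin. Axes turn with the flap: y points back to the hinge, z out of the flap's outer face
- ridge (a point): foot of the finger ridge on the flap's outer face: middle of its steep face that looks towards the hinge, 68 mm from the pin. The ridge is 66 mm long (along case x), stands 6 mm above the face, and slopes down in a ramp towards the free edge. Between hinge and ridge the outer face is flat
- lip (a point): middle of the lip's inner lower edge, at case x 0, y -53 mm, 54.5 mm above the table. The lip is a fixed steel strip 108 mm long (case x), 5 mm thick, that overhangs the case 22 mm from the -y end; 8.5 mm of space between it and the rim
- flap (a joint): angle of the flap, rad: 0 lies flat on the rim, about 1.57 stands upright, more leans back away from the case; at most 2.1. The flap is a stiff board 96 mm wide, 5 mm thick (its outer face 51 mm above the table when flat). A light spring (about 0.07 N m when flat, zero at 1.9) lifts it again when let go unless its edge is under the lip
- flap_slide (a joint): travel of hinge and flap towards the lip (case -y), m: 0 drawn back, 0.016 fully in; stiff, moves at about 2.5 N and stays where it is left. At 0 the flat flap's edge is 6 mm short of the lip and folds down past it; from about 0.006 on it lands on top of the lip; at 0.016 it is 10 mm beneath it
- standing_cork: plain wine cork standing on end, 24 mm across, 46 mm tall; bystander, origin at the centre of its underside
- matchbox: matchbox lying flat, 36 x 53 x 15 mm; bystander, origin at the centre of its underside
- stopper: ribbed bottle stopper, 35 mm across, 48 mm tall; bystander, origin at the centre of its underside
- tumbler: clear tumbler, 80 mm across, 90 mm tall; bystander, origin at the centre of its underside
- candle: pillar candle, 64 mm across, 94 mm tall; bystander, origin at the centre of its underside
- round_tin: round lidded tin, 66 mm across, 28 mm tall; bystander, origin at the centre of its underside

How it is judged (in metres and radians):
On the way:
1. the flap is folded down flat in front of the lip, not yet slid under it (value of joint flap below 0.06 rad and value of joint flap_slide below 0.009 m).
At the end, for the whole second after the job is handed in: The flap lies flat (under 0.06 rad), slid at least 11 of its 16 mm, its free edge under the lip by at least 4 mm; the case rests upright within 40 mm of where it stood, and the bystanders within 20 mm of where they stood (value of joint flap below 0.06 rad and value of joint flap_slide above 0.011 m and z of edge in the frame of lip below 0.001 m and y of edge in the frame of lip below -0.004 m and linear speed of case below 0.01 m/s and distance of case from where it was at the start of the episode below 0.04 m and angle between case's own z axis and vertical below 0.05 rad and distance of each of standing_cork, matchbox, stopper, tumbler, candle, round_tin from where it was at the start of the episode below 0.02 m); the robot touches nothing.
It fails at once if the fingers touch the flap's inner face (it is gripped, not pushed) (contact force between the fingers and flap_inner above 1 N).
It fails at once if the case is lifted or tipped (height (world z) of case above 0.012 m or angle between case's own z axis and vertical above 0.15 rad).
It fails at once if the case is shoved more than 40 mm (distance of case from where it was at the start of the episode above 0.04 m).
It fails at once if a bystander is moved more than 20 mm, lifted or knocked over (distance of any of standing_cork, matchbox, stopper, tumbler, candle, round_tin from where it was at the start of the episode above 0.02 m or angle between any of standing_cork, matchbox, stopper, tumbler, candle, round_tin's own z axis and vertical above 0.4 rad).
It also fails if it takes over 42 s, if anything falls off the work surface, if the arm or the gripper's body presses on something with over 40 N, if the wrist force passes 120 N, or if a joint passes its speed limit or range.

ROBOT

A 6-joint arm with a two-finger parallel gripper is mounted at the origin on a cart in front of the work surface, level with it; the furniture and walls round the work are solid. World frame = base frame: x ahead of the robot, y to its left, z up, the work surface at z = 0. Lengths are in m, angles in degrees, forces in N, time in s.
With the tool pointing down it reaches from about 0.35 to 0.925 m from the base axis. Payload 6.4 kg.
Tool frame: the origin (TCP) lies on the centre line of the jaws, within the pads' length; the fingertips stand 19 mm ahead of it and the grasp point (between the pads) is the TCP; z points along the fingers, y is the line along which they close (so a half turn about z gives the same grasp; the last joint's range is limited). The gripper opens to 94 mm and grips with 3 to 60 N. Pads are 16 mm wide; open, the fingers measure 119 mm over their backs; the gripper's body (75 mm by 177 mm) begins 78 mm behind the grasp point.
Start: joints at [57.462, 14.043, 89.255, -0, 76.702, -9.975], TCP at [0.249, 0.6, 0.224] pointing down, gripper open.
Joint ranges: [-179.41, 179.41], [-58.25, 129.5], [7.25, 145.43], [-54.29, 234.29], [11.92, 165.04], [-157.13, 157.13]. Speed limits (degrees/s): [147.25, 147.25, 180, 180, 180, 180].

INTERFACE

Orientations are given as a 3x3 rotation matrix whose columns are the frame's x, y, z axes.
In Python, from plant import telemetry, cams, robot, nets gives the robot as it stands.
- The arm moves only by the shell command python3 -m pendant 'ROWS'. ROWS is JSON, a list of rows, each an object of numbers: "gripper": the closure, from 0 (fully open) to 1 (shut); "tx", "ty", "tz": the shift along the tool's x, y, z in cm; "rx", "ry", "rz": the turn, a rotation vector about the tool's x, y, z in degrees. In form: [{"gripper": .., "tx": .., "ty": .., "tz": .., "rx": .., "ry": .., "rz": ..}, ...]. A call has 1 to 5 rows; each row shifts and turns the commanded pose from where the row before left it, along the tool's axes as they then stand; what a row does not reach is not made up. A row lasts 1/10 s, in which the tool goes at most 50 mm and 8.59 degrees, less where a joint would pass 70% of its speed; a pose out of reach is approached as far as the arm can. A call is refused whole if a number of a shift passes 5 or a number of a turn 8.59, either way. A call with a gripper value outside its range is refused whole. The fingers move at their own pace and stop on an object; the grip force is fixed at half the most. Time passes only in rows, so rows that do not move let the fingers close. It gives the time, the measured TCP pose, the force, the opening and the grip force at its end, in the units of the state.
- telemetry.sense(): the state, without advancing time (a new reading comes with each control period).
- cams.get_image(name): name is "scene" or "top" or "wrist"; returns the picture (400x640x3 uint8, red, green, blue); there is no depth.
- cams.camera_info(name): a dict with "vertical_fov" (degrees; the focal length in pixels is half the picture's height over the tangent of half this angle, whatever the lens; pixels are square), "cx", "cy" (the principal point, pixels), "camera_from_world" (4x4, takes a point from world to camera coordinates). Camera axes: x right, y down, z forward; pixel columns grow to the right and rows downward; lengths in m; the calibration is good to about 2 mm. A picture is of the moment at which its call begins: read the wrist's pose just before it. camera_info takes no time and is no camera call; for the wrist camera it gives the pose at the moment of the call.
- robot.finish_job(): hands the job in; it is judged then, once.
Trained networks look in the newest picture that a camera, given by its name, has taken for a name from the list of things; names that differ only in an ending like _2 or _b are one class to them, and where a whole thing is asked for, a point or a joint stands for the part that bears it (a point fixed in the world has none). Each returns a list of dicts, best first, with "score" (0 to 1); they miss things now and then, are a little off and sometimes report something else, mostly with a low value. They report only what shows in the picture. A call takes as long as a camera call.
- nets.recognise(thing, camera): "centre" ([column, row] in pixels, amid what is visible of it).
The state is a dict: "t": time; "qpos": joint angles; "qvel": joint speeds; "effort": joint torques, N m; "tcp_pos": TCP position; "ee_rot": TCP orientation; "contact_force": force on the tool from outside, world axes, zero at the start; "wrist_torque": the same for the moment, N m; "finger_gap": opening from 0.0 (shut) to 1.0 (fully open); "gripper_force": force on a finger pad.
Only numpy, scipy, OpenCV 4.12 (cv2) and the standard library are available. Lean on these libraries where they do the work, as an engineer would, in place of code of your own. Each camera call takes 0.05 s, during which the arm holds its last target. There are 200 camera calls.

## Working session

There is one attempt and no reset: what is moved stays moved. The work goes in short steps, Python scripts to look and compute and a shell command to move; the robot and the scene stay as the last step left them, time stands still between calls to the robot, and variables do not carry over. Pictures are saved under pics/ and viewed, at most 10 in all, crops included, and the job is handed in when it is done.

```bash
mkdir -p pics; python3 - <<'E'
from plant import telemetry,cams,robot,nets
import cv2
s=telemetry.sense();print(s)
for c in("scene","top"):
    im=cams.get_image(c);cv2.imwrite(f"pics/{c}0.png",im[:,:,::-1]);i=cams.camera_info(c);print(c,i)
    for n in("case","hinge","edge","ridge","lip","standing_cork","matchbox","stopper","tumbler","candle","round_tin"):
        print(n,[(r['centre'],round(r['score'],2)) for r in nets.recognise(n,c)[:2]])
E
```

```text
{'t': 0.0, 'qpos': array([ 5.74619447e+01,  1.40841276e+01,  8.93212063e+01, -3.10482775e-04,
        7.67019430e+01, -9.97450864e+00]), 'qvel': array([ 0.04804928, -0.02484812,  0.00516665, -0.04962928,  0.07775526,
       -0.03629408]), 'effort': array([ 1.17378731e-03, -4.15828300e+01, -3.14598978e+01,  6.85558026e-02,
        3.31863714e-02, -1.28049587e-04]), 'tcp_pos': array([0.24910289, 0.59978643, 0.22337999]), 'ee_rot': array([[-9.23454851e-01,  3.83705790e-01, -1.00260649e-03],
       [ 3.83706967e-01,  9.23453552e-01, -1.58127752e-03],
       [ 3.19115180e-04, -1.84494549e-03, -9.99998247e-01]]), 'contact_force': array([-0.32740976, -0.10489144, -0.0316241 ]), 'wrist_torque': array([-0.03945594, -0.03000028, -0.00240839]), 'gripper_force': 0.0, 'finger_gap': 1.0021486359256062}
scene {'vertical_fov': 48.56657571593742, 'cx': 316.87729044209004, 'cy': 199.36375769461597, 'camera_from_world': array([[ 0.48921832, -0.8720018 , -0.01668208, -0.2474694 ],
       [-0.37603009, -0.19362842, -0.90615087,  0.30589504],
       [ 0.78693507,  0.44957857, -0.42262549,  0.84353114],
  
[... 530 characters left out ...]
 'cx': 315.06169865534287, 'cy': 201.99005684274175, 'camera_from_world': array([[-0.02158828, -0.99968014, -0.01317408,  0.04183245],
       [-0.89185182,  0.02521135, -0.45162454,  0.57368665],
       [ 0.45181222,  0.00199953, -0.89211082,  1.1352281 ],
       [ 0.        ,  0.        ,  0.        ,  1.        ]])}
case [([333.6, 207.8], 0.93)]
hinge [([319.9, 188.4], 0.68)]
edge [([315.7, 189.1], 0.75), ([331.8, 207.3], 0.74)]
ridge [([312.2, 189.9], 0.61)]
lip [([334.0, 206.3], 0.9)]
standing_cork []
matchbox [([360.2, 190.9], 0.7)]
stopper [([331.8, 241.5], 0.74), ([371.7, 224.8], 0.56)]
tumbler [([452.4, 215.1], 0.77)]
candle [([208.1, 190.2], 0.65)]
round_tin [([171.5, 230.5], 0.96)]
```

```bash
python3 - <<'E'
import cv2
a=cv2.imread("pics/scene0.png")[110:310,200:500];b=cv2.imread("pics/top0.png")[110:310,130:480]
cv2.imwrite("pics/s1.png",cv2.resize(a,None,fx=2.66,fy=2.66,interpolation=3));cv2.imwrite("pics/t1.png",cv2.resize(b,None,fx=2.28,fy=2.28,interpolation=3))
E
```

```text
(no output)
```

View pics/s1.png

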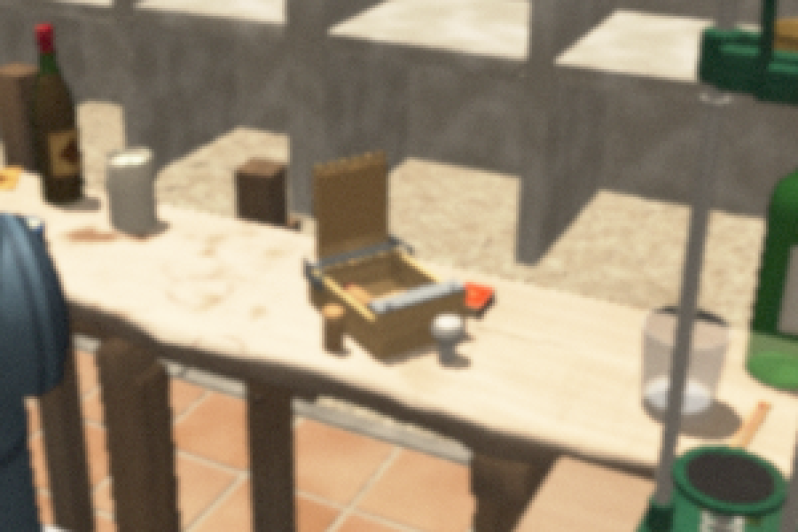

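View pics/t1.png

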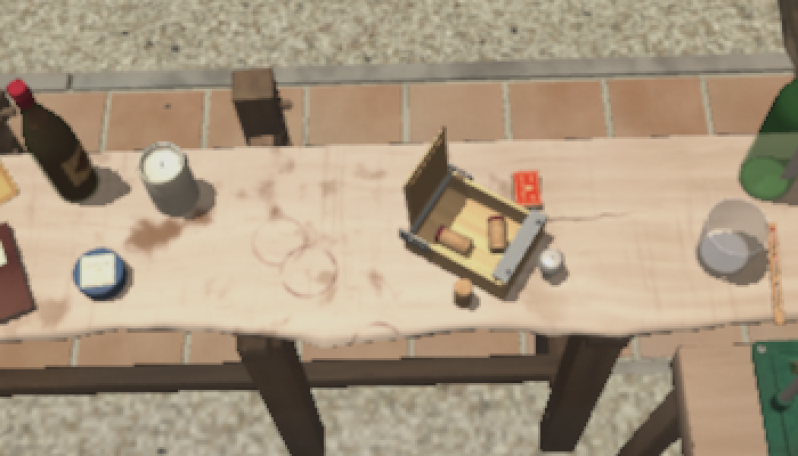

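The raised flap stands at the hinge end, up-left in the top view (enlarged crop about 425,180), and the lip is at lower right (about 520,245). The cork (463,292), stopper (550,262) and matchbox (527,188) stand near the lip end. The hinge side is free. I'll estimate the pose now and then refine it with the wrist camera.

```bash
cat > h.py <<'E'
import numpy as np
from plant import telemetry,cams,robot,nets
def K(i): return 200/np.tan(np.radians(i['vertical_fov'])/2)
def ray(i,px,z):
    M=i['camera_from_world'];R=M[:3,:3];o=-R.T@M[:3,3]
    d=R.T@np.array([(px[0]-i['cx'])/K(i),(px[1]-i['cy'])/K(i),1]);return o+d*(z-o[2])/d[2]
def proj(i,p):
    c=i['camera_from_world']@np.append(p,1);return np.array([i['cx']+K(i)*c[0]/c[2],i['cy']+K(i)*c[1]/c[2]])
E
python3 - <<'E'
from h import *
np.set_printoptions(precision=3,suppress=True)
i=cams.camera_info("top");f=lambda u,v:(130+u/2.28,110+v/2.28)
for n,u,v,z in[("lipA",545,212,.0595),("lipB",500,280,.0595),("lipinB",493,272,.0595),("hA",460,172,.055),("hB",408,235,.055),("cork",463,285,.046),("stop",550,255,.045),("match",527,188,.015),("edgeA",443,130,.16),("edgeB",406,188,.16),("candle",165,160,.094),("tum",733,225,.09)]:
    print(n,ray(i,f(u,v),z))
w=cams.camera_info("wrist");M=w['camera_from_world'];print(M,w['cx'],w['cy'],w['vertical_fov']);R=M[:3,:3];print("campos",-R.T@M[:3,3])
E
```

```text
lipA [ 0.606 -0.13   0.06 ]
lipB [ 0.513 -0.067  0.06 ]
lipinB [ 0.524 -0.059  0.06 ]
hA [ 0.67  -0.023  0.055]
hB [0.581 0.046 0.055]
cork [ 0.513 -0.021  0.046]
stop [ 0.552 -0.134  0.045]
match [ 0.665 -0.114  0.015]
edgeA [ 0.672 -0.001  0.16 ]
edgeB [0.593 0.046 0.16 ]
candle [0.678 0.357 0.094]
tum [ 0.566 -0.358  0.09 ]
[[ 0.384  0.923  0.    -0.651]
 [ 0.898 -0.374  0.233 -0.022]
 [ 0.216 -0.089 -0.972  0.389]
 [ 0.     0.     0.     1.   ]] 322.30491415749736 202.59190525168518 70.00693412223214
campos [0.186 0.628 0.384]
```

```bash
python3 -m pendant '[{"gripper":1,"tx":-4.18,"ty":-2.4},{"gripper":1,"tx":-4.18,"ty":-2.4},{"gripper":1,"tx":-4.18,"ty":-2.4},{"gripper":1,"tx":-4.18,"ty":-2.4},{"gripper":1,"tx":-4.18,"ty":-2.4}]'
python3 -m pendant '[{"gripper":1,"tx":-4.18,"ty":-2.4},{"gripper":1,"tx":-4.18,"ty":-2.4},{"gripper":1,"tx":-4.18,"ty":-2.4},{"gripper":1,"tx":-4.18,"ty":-2.4},{"gripper":1,"tx":-4.18,"ty":-2.4}]'
python3 -m pendant '[{"gripper":1,"tx":-4.18,"ty":-2.4},{"gripper":1,"tx":-4.18,"ty":-2.4},{"gripper":1,"tx":-4.18,"ty":-2.4},{"gripper":1,"tx":-4.18,"ty":-2.4},{"gripper":1,"rz":8.5}]'
python3 -m pendant '[{"gripper":1,"rz":8.5},{"gripper":1,"rz":8.5},{"gripper":1,"rz":8.5},{"gripper":1,"rz":8.5},{"gripper":1,"rz":8.5}]'
python3 -m pendant '[{"gripper":1,"rz":8.5},{"gripper":1,"rz":8.5},{"gripper":1,"rz":8.5},{"gripper":1,"rz":8.5},{"gripper":1,"rz":8.5}]'
python3 -m pendant '[{"gripper":1,"rz":5.9},{"gripper":1},{"gripper":1}]'
python3 - <<'E'
from h import *
import cv2,pickle
s=telemetry.sense();i=cams.camera_info("wrist");im=cams.get_image("wrist");cv2.imwrite("pics/w1.png",im[:,:,::-1]);pickle.dump(i,open("w1.pkl","wb"));print(s['t'],s['tcp_pos'],s['qpos'],s['ee_rot'])
for n in("hinge","edge","ridge","lip","standing_cork","stopper","matchbox"):print(n,[(r['centre'],round(r['score'],2)) for r in nets.recognise(n,"wrist")[:2]])
E
```

```text
1.2 [0.2493879  0.60024141 0.22444947] [ 5.74622768e+01  1.40424602e+01  8.92568553e+01 -1.46191130e-04
  7.67044879e+01 -9.97484105e+00] [[-9.23459206e-01  3.83696617e-01 -3.36106654e-05]
 [ 3.83696618e-01  9.23459204e-01 -5.72983284e-05]
 [ 9.05290353e-06 -6.58089675e-05 -9.99999998e-01]]
hinge []
edge []
ridge []
lip []
standing_cork []
stopper []
matchbox []invalid input
invalid input
invalid input
invalid input
invalid input
invalid input
```

View pics/w1.png

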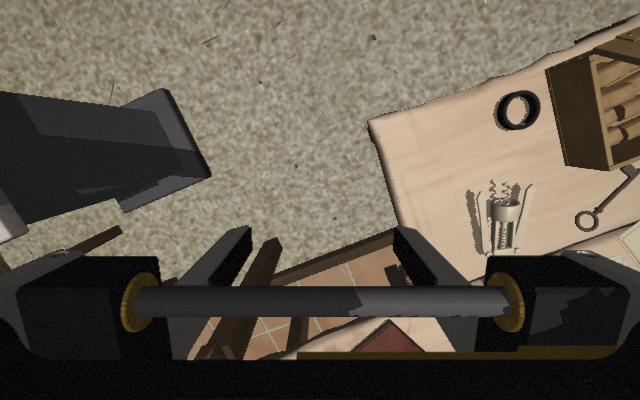

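The arm hasn't moved. This picture shows only the floor and the bench end with the open fingers, and no case. The rows were rejected, so I'll try one with every key filled in.

```bash
python3 -m pendant '[{"gripper":1,"tx":-4.18,"ty":-2.4,"tz":0,"rx":0,"ry":0,"rz":0}]'
```

```text
t: 1.7
tcp_pos: [0.2768, 0.564, 0.2245]
ee_rot: [[-0.926, 0.379, -0.0], [0.379, 0.926, 0.001], [0.001, 0.001, -1.0]]
contact_force: [2.1, -0.6, 0.2]
finger_gap: 0.947
gripper_force: 0.0
```

```bash
python3 -m pendant '[{"gripper":1,"tx":-4.18,"ty":-2.4,"tz":0,"rx":0,"ry":0,"rz":0},{"gripper":1,"tx":-4.18,"ty":-2.4,"tz":0,"rx":0,"ry":0,"rz":0},{"gripper":1,"tx":-4.18,"ty":-2.4,"tz":0,"rx":0,"ry":0,"rz":0},{"gripper":1,"tx":-4.18,"ty":-2.4,"tz":0,"rx":0,"ry":0,"rz":0},{"gripper":1,"tx":-4.18,"ty":-2.4,"tz":0,"rx":0,"ry":0,"rz":0}]'
python3 -m pendant '[{"gripper":1,"tx":-4.18,"ty":-2.4,"tz":0,"rx":0,"ry":0,"rz":0},{"gripper":1,"tx":-4.18,"ty":-2.4,"tz":0,"rx":0,"ry":0,"rz":0},{"gripper":1,"tx":-4.18,"ty":-2.4,"tz":0,"rx":0,"ry":0,"rz":0},{"gripper":1,"tx":0,"ty":0,"tz":0,"rx":0,"ry":0,"rz":8.5},{"gripper":1,"tx":0,"ty":0,"tz":0,"rx":0,"ry":0,"rz":8.5}]'
python3 -m pendant '[{"gripper":1,"tx":0,"ty":0,"tz":0,"rx":0,"ry":0,"rz":8.5},{"gripper":1,"tx":0,"ty":0,"tz":0,"rx":0,"ry":0,"rz":8.5},{"gripper":1,"tx":0,"ty":0,"tz":0,"rx":0,"ry":0,"rz":8.5},{"gripper":1,"tx":0,"ty":0,"tz":0,"rx":0,"ry":0,"rz":8.5},{"gripper":1,"tx":0,"ty":0,"tz":0,"rx":0,"ry":0,"rz":8.5}]'
python3 -m pendant '[{"gripper":1,"tx":0,"ty":0,"tz":0,"rx":0,"ry":0,"rz":8.5},{"gripper":1,"tx":0,"ty":0,"tz":0,"rx":0,"ry":0,"rz":8.5},{"gripper":1,"tx":0,"ty":0,"tz":0,"rx":0,"ry":0,"rz":8.5},{"gripper":1,"tx":0,"ty":0,"tz":0,"rx":0,"ry":0,"rz":8.5},{"gripper":1,"tx":0,"ty":0,"tz":0,"rx":0,"ry":0,"rz":5.9}]'
```

```text
t: 2.2
tcp_pos: [0.4266, 0.3695, 0.2247]
ee_rot: [[-0.924, 0.383, 0.001], [0.383, 0.924, 0.0], [-0.0, 0.001, -1.0]]
contact_force: [-0.2, 0.6, 0.5]
finger_gap: 0.527
gripper_force: 0.0
t: 2.7
tcp_pos: [0.5149, 0.2549, 0.2245]
ee_rot: [[-0.765, 0.644, 0.0], [0.644, 0.765, 0.0], [0.0, 0.0, -1.0]]
contact_force: [0.5, 0.4, 0.2]
finger_gap: 0.099
gripper_force: 0.0
t: 3.2
tcp_pos: [0.514, 0.2564, 0.2246]
ee_rot: [[-0.132, 0.991, 0.0], [0.991, 0.132, -0.0], [-0.0, 0.0, -1.0]]
contact_force: [0.2, 0.3, 0.6]
finger_gap: 0.008
gripper_force: 0.0
t: 3.7
tcp_pos: [0.5139, 0.2565, 0.2245]
ee_rot: [[0.534, 0.846, 0.0], [0.846, -0.534, 0.0], [0.0, 0.0, -1.0]]
contact_force: [0.0, -0.2, 1.1]
finger_gap: 0.006
gripper_force: 0.0
```

```bash
python3 -m pendant '[{"gripper":1,"tx":-1.67,"ty":4.5,"tz":0,"rx":0,"ry":0,"rz":0},{"gripper":1,"tx":-1.67,"ty":4.5,"tz":0,"rx":0,"ry":0,"rz":0},{"gripper":1,"tx":-1.67,"ty":4.5,"tz":0,"rx":0,"ry":0,"rz":0},{"gripper":1,"tx":-1.67,"ty":4.5,"tz":0,"rx":0,"ry":0,"rz":0},{"gripper":1,"tx":-1.67,"ty":4.5,"tz":0,"rx":0,"ry":0,"rz":0}]'
python3 - <<'E'
from h import *
import cv2,pickle
i=cams.camera_info("wrist");im=cams.get_image("wrist");
i=cams.camera_info("wrist");im=cams.get_image("wrist");cv2.imwrite("pics/w2.png",im[:,:,::-1]);pickle.dump(i,open("w2.pkl","wb"));s=telemetry.sense();print(s['t'],s['tcp_pos'],s['qpos'])
for n in("hinge","edge","ridge","lip","standing_cork","stopper","matchbox"):print(n,[(r['centre'],round(r['score'],2)) for r in nets.recognise(n,"wrist")[:2]])
E
```

```text
t: 4.2
tcp_pos: [0.6616, 0.0649, 0.2246]
ee_rot: [[0.529, 0.848, 0.0], [0.848, -0.529, 0.0], [0.0, 0.0, -1.0]]
contact_force: [0.7, 0.5, -0.0]
finger_gap: 0.005
gripper_force: 0.0
4.3 [0.66311234 0.06162292 0.22415698] [-4.39956253e+00  1.61149750e+01  8.67955489e+01 -6.54057128e-02
  7.70281878e+01  2.79019727e+01]
hinge [([296.2, 244.7], 0.71), ([312.5, 225.3], 0.56)]
edge [([294.9, 240.1], 0.92)]
ridge [([294.5, 242.3], 0.65)]
lip [([310.9, 227.3], 0.57)]
standing_cork [([294.7, 243.7], 0.56)]
stopper [([319.4, 340.8], 0.57)]
matchbox []
```

View pics/w2.png

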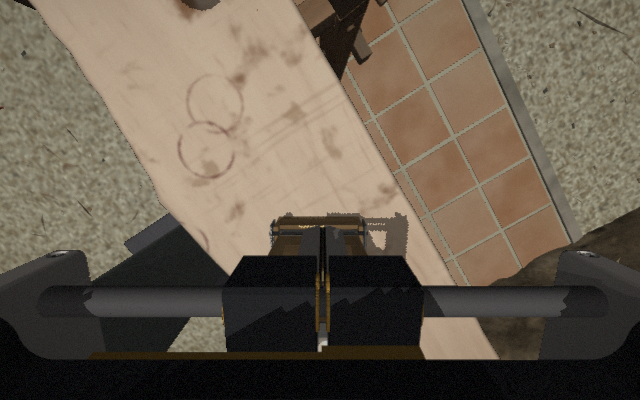

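The case's hinge end shows at about (270–368, 215–235), but the gripper hides the rest. I'll move over the case towards the lip for a clear view.

```bash
python3 -m pendant '[{"gripper":1,"tx":0,"ty":0,"tz":-4,"rx":0,"ry":0,"rz":0},{"gripper":1,"tx":-4,"ty":0,"tz":0,"rx":0,"ry":0,"rz":0},{"gripper":1,"tx":-4.5,"ty":0,"tz":0,"rx":0,"ry":0,"rz":0},{"gripper":1,"tx":-4.5,"ty":0,"tz":0,"rx":0,"ry":0,"rz":0},{"gripper":1,"tx":-4,"ty":0,"tz":0,"rx":0,"ry":0,"rz":0}]'
python3 - <<'E'
from h import *
import cv2,pickle
for k in range(4):cams.get_image("wrist")
i=cams.camera_info("wrist");im=cams.get_image("wrist");pickle.dump(i,open("w3.pkl","wb"));s=telemetry.sense();print(s['t'],s['tcp_pos'],s['qpos'])
cv2.imwrite("pics/w3.png",cv2.resize(im[0:260,160:480,::-1],None,fx=2.3,fy=2.3,interpolation=3))
E
```

```text
t: 5.15
tcp_pos: [0.5693, -0.0781, 0.2648]
ee_rot: [[0.528, 0.849, 0.001], [0.849, -0.528, -0.0], [-0.0, 0.001, -1.0]]
contact_force: [-0.2, -1.2, 0.4]
finger_gap: 0.005
gripper_force: 0.0
5.4 [ 0.57076648 -0.07685845  0.26477275] [-1.89550732e+01  2.30908999e+00  9.80239184e+01  2.44288420e-02
  7.96303903e+01  1.29579805e+01]
```

View pics/w3.png

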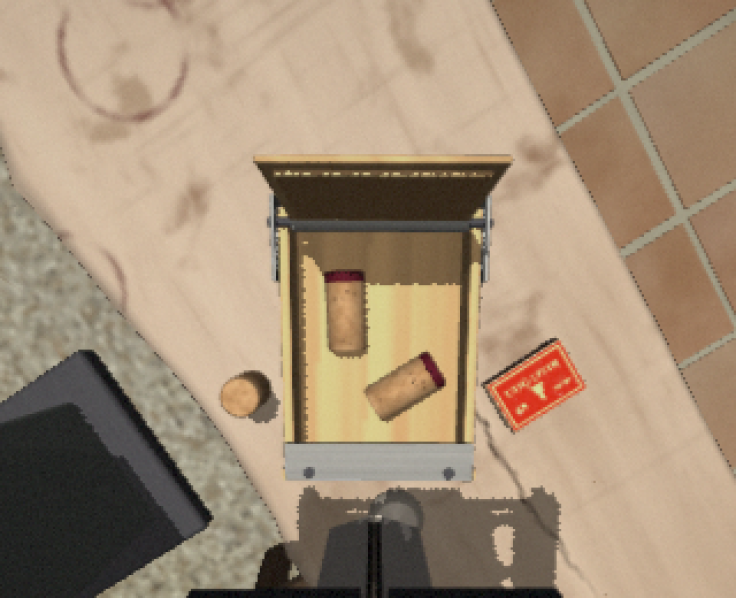

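The view is clear. In crop pixels, the lip corners are about (286,444), (472,444), (286,481) and (472,481). The pin runs along row ~226, columns 274–488, and the flap's top edge spans (254,157) to (512,157).

```bash
cat >> h.py <<'E'
import pickle
from scipy.optimize import least_squares
P=[0,0,0,0]
def W(p,c):
    a=p[2];return np.array([p[0]+np.cos(a)*c[0]-np.sin(a)*c[1],p[1]+np.sin(a)*c[0]+np.cos(a)*c[1],c[2]])
E
python3 - <<'E'
from h import *
i=pickle.load(open("w3.pkl","rb"))
obs=[(286,444,-.054,-.053,.0595),(472,444,.054,-.053,.0595),(286,481,-.054,-.075,.0595),(472,481,.054,-.075,.0595),(274,226,-.058,.068,.0485),(488,226,.058,.068,.0485)]
def ed(s,th):  # inner-face free edge corner
    return (s*.048,.068-.115*np.cos(th)+.0025*np.sin(th),.0485+.115*np.sin(th)+.0025*np.cos(th))
def res(p):
    r=[proj(i,W(p,o[2:]))-np.array([160+o[0]/2.3,o[1]/2.3]) for o in obs]
    r+=[proj(i,W(p,ed(-1,p[3])))-np.array([160+255/2.3,156/2.3]),proj(i,W(p,ed(1,p[3])))-np.array([160+512/2.3,156/2.3])]
    return np.ravel(r)
q=least_squares(res,[.59,-.04,-.55,1.65]);p=q.x
print("pose",p,np.degrees(p[2:]));print(q.fun.round(1))
pickle.dump(p,open("p.pkl","wb"))
s=telemetry.sense();a=p[2];d=s['tcp_pos'][:2]-p[:2]
print("tcp in case",np.cos(a)*d[0]+np.sin(a)*d[1],-np.sin(a)*d[0]+np.cos(a)*d[1],s['tcp_pos'][2])
x=s['ee_rot'][:,0];print("tool x angle - case y angle",np.degrees(np.arctan2(x[1],x[0])-a)-90)
E
```

```text
pose [ 0.59635644 -0.03995314 -0.56159054  1.62968744] [-32.17676796  93.37421203]
[-0.8  0.7  1.1  1.  -0.3  0.9  0.5  1.2 -0.5 -1.7 -0.1 -1.4 -0.9 -0.1
  1.   0.2]
tcp in case -0.0020062788817395184 -0.04486448765021146 0.26477275487481494
tool x angle - case y angle 0.25933322556511484
```

```bash
python3 -m pendant '[{"gripper":1,"tx":4,"ty":0.2,"tz":0,"rx":0,"ry":0,"rz":0},{"gripper":1,"tx":4,"ty":0,"tz":0,"rx":0,"ry":0,"rz":0},{"gripper":1,"tx":4,"ty":0,"tz":0,"rx":0,"ry":0,"rz":0},{"gripper":1,"tx":4,"ty":0,"tz":0,"rx":0,"ry":0,"rz":0},{"gripper":1,"tx":0,"ty":0,"tz":0,"rx":0,"ry":0,"rz":0}]'
python3 -m pendant '[{"gripper":1,"tx":0,"ty":0,"tz":4,"rx":0,"ry":0,"rz":0},{"gripper":1,"tx":0,"ty":0,"tz":4,"rx":0,"ry":0,"rz":0},{"gripper":1,"tx":0,"ty":0,"tz":4,"rx":0,"ry":0,"rz":0},{"gripper":1,"tx":0,"ty":0,"tz":2.2,"rx":0,"ry":0,"rz":0},{"gripper":1,"tx":0,"ty":0,"tz":0,"rx":0,"ry":0,"rz":0}]'
cat > st.py <<'E'
from h import *
p=pickle.load(open("p.pkl","rb"));s=telemetry.sense();a=p[2];d=s['tcp_pos'][:2]-p[:2]
print("t",s['t'],"tcp in case mm",1e3*np.round([np.cos(a)*d[0]+np.sin(a)*d[1],-np.sin(a)*d[0]+np.cos(a)*d[1],s['tcp_pos'][2]],4))
f=s['contact_force'];print("F case",np.round([np.cos(a)*f[0]+np.sin(a)*f[1],-np.sin(a)*f[0]+np.cos(a)*f[1],f[2]],1))
E
python3 st.py
```

```text
t: 5.9
tcp_pos: [0.6584, 0.0626, 0.2638]
ee_rot: [[0.523, 0.852, 0.0], [0.852, -0.523, 0.001], [0.001, -0.001, -1.0]]
contact_force: [-0.5, -0.8, 0.0]
finger_gap: 0.011
gripper_force: 0.0
t: 6.4
tcp_pos: [0.6539, 0.058, 0.1177]
ee_rot: [[0.528, 0.849, -0.009], [0.849, -0.528, 0.001], [-0.004, -0.008, -1.0]]
contact_force: [-0.6, 0.3, 0.6]
finger_gap: 0.006
gripper_force: 0.0
t 6.4 tcp in case mm [ -3.4 113.6 117.7]
F case [-0.7 -0.1  0.6]
```

```bash
python3 -m pendant '[{"gripper":1,"tx":-0.9,"ty":0.3,"tz":0,"rx":0,"ry":0,"rz":0},{"gripper":1,"tx":-0.9,"ty":0,"tz":0,"rx":0,"ry":0,"rz":0},{"gripper":1,"tx":-0.9,"ty":0,"tz":0,"rx":0,"ry":0,"rz":0},{"gripper":1,"tx":-0.9,"ty":0,"tz":0,"rx":0,"ry":0,"rz":0}]'; python3 st.py
python3 -m pendant '[{"gripper":1,"tx":-0.7,"ty":0,"tz":0.05,"rx":0,"ry":0,"rz":0},{"gripper":1,"tx":-0.7,"ty":0,"tz":0.1,"rx":0,"ry":0,"rz":0},{"gripper":1,"tx":-0.7,"ty":0,"tz":0.2,"rx":0,"ry":0,"rz":0},{"gripper":1,"tx":-0.65,"ty":0,"tz":0.25,"rx":0,"ry":0,"rz":0}]'; python3 st.py
```

```text
t: 6.8
tcp_pos: [0.6411, 0.0239, 0.1243]
ee_rot: [[0.53, 0.848, 0.003], [0.848, -0.53, -0.0], [0.001, 0.003, -1.0]]
contact_force: [0.6, -0.5, 0.8]
finger_gap: 0.005
gripper_force: 0.3
t 6.8 tcp in case mm [  3.8  77.9 124.3]
F case [ 0.8 -0.1  0.8]
t: 7.2
tcp_pos: [0.6257, 0.0011, 0.1164]
ee_rot: [[0.529, 0.848, 0.0], [0.848, -0.529, 0.0], [0.0, 0.0, -1.0]]
contact_force: [1.1, 0.1, 0.5]
finger_gap: 0.003
gripper_force: 0.4
t 7.2 tcp in case mm [  3.   50.3 116.4]
F case [0.8 0.7 0.5]
```

```bash
python3 -m pendant '[{"gripper":1,"tx":-0.6,"ty":-0.3,"tz":0.35,"rx":0,"ry":0,"rz":0},{"gripper":1,"tx":-0.55,"ty":0,"tz":0.45,"rx":0,"ry":0,"rz":0},{"gripper":1,"tx":-0.5,"ty":0,"tz":0.5,"rx":0,"ry":0,"rz":0},{"gripper":1,"tx":-0.4,"ty":0,"tz":0.6,"rx":0,"ry":0,"rz":0}]'; python3 st.py
python3 -m pendant '[{"gripper":1,"tx":-0.35,"ty":0,"tz":0.65,"rx":0,"ry":0,"rz":0},{"gripper":1,"tx":-0.25,"ty":0,"tz":0.65,"rx":0,"ry":0,"rz":0},{"gripper":1,"tx":0,"ty":0,"tz":0,"rx":0,"ry":0,"rz":0}]'; python3 st.py
python3 - <<'E'
from h import *
import cv2
im=cams.get_image("top");cv2.imwrite("pics/t2.png",cv2.resize(im[130:290,240:440,::-1],None,fx=3.5,fy=3.5,interpolation=3))
E
```

```text
t: 7.6
tcp_pos: [0.6122, -0.0147, 0.097]
ee_rot: [[0.529, 0.848, -0.0], [0.848, -0.529, -0.0], [-0.0, -0.0, -1.0]]
contact_force: [-0.9, -0.4, 1.2]
finger_gap: 0.007
gripper_force: 0.5
t 7.6 tcp in case mm [-0.  29.8 97. ]
F case [-0.5 -0.8  1.2]
t: 7.9
tcp_pos: [0.6084, -0.0195, 0.083]
ee_rot: [[0.53, 0.848, -0.002], [0.848, -0.53, 0.0], [-0.001, -0.002, -1.0]]
contact_force: [-0.1, 0.3, 0.1]
finger_gap: 0.008
gripper_force: 0.0
t 7.9 tcp in case mm [-0.7 23.7 83. ]
F case [-0.2  0.2  0.1]
```

View pics/t2.png

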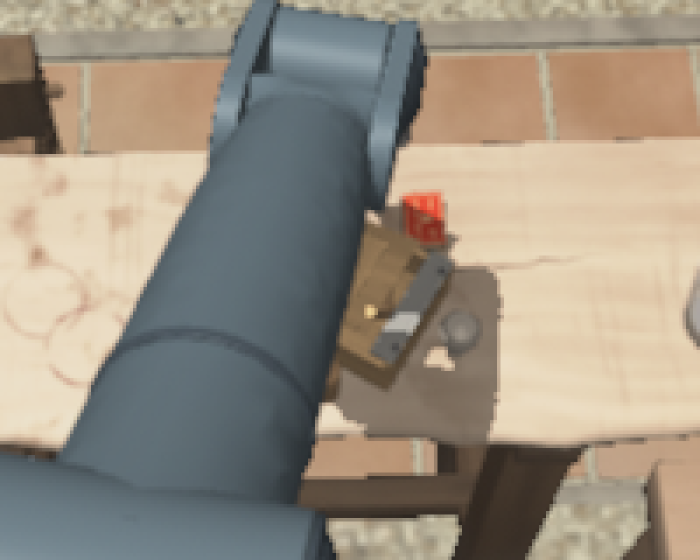

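The flap has come down and lies near its flat position. The lip (crop 413,308) hasn't moved, and neither has the matchbox (423,218) or the stopper (460,328). I'll press down gently now.

```bash
python3 -m pendant '[{"gripper":1,"tx":-0.15,"ty":0,"tz":0.6,"rx":0,"ry":0,"rz":0},{"gripper":1,"tx":-0.1,"ty":0,"tz":0.5,"rx":0,"ry":0,"rz":0},{"gripper":1,"tx":0,"ty":0,"tz":0.2,"rx":0,"ry":0,"rz":0},{"gripper":1,"tx":0,"ty":0,"tz":0,"rx":0,"ry":0,"rz":0},{"gripper":1,"tx":0,"ty":0,"tz":0,"rx":0,"ry":0,"rz":0}]'; python3 st.py
python3 -m pendant '[{"gripper":1,"tx":0,"ty":0,"tz":0.1,"rx":0,"ry":0,"rz":0},{"gripper":1,"tx":0,"ty":0,"tz":0,"rx":0,"ry":0,"rz":0}]'; python3 st.py
```

```text
t: 8.45
tcp_pos: [0.6079, -0.0215, 0.0713]
ee_rot: [[0.529, 0.848, -0.0], [0.848, -0.529, 0.0], [-0.0, -0.0, -1.0]]
contact_force: [-0.4, 0.2, 0.3]
finger_gap: 0.008
gripper_force: 0.1
t 8.45 tcp in case mm [-0.  21.8 71.3]
F case [-0.5  0.   0.3]
t: 8.65
tcp_pos: [0.608, -0.0215, 0.0705]
ee_rot: [[0.529, 0.848, -0.0], [0.848, -0.529, -0.0], [-0.0, -0.0, -1.0]]
contact_force: [-0.3, -0.7, 0.2]
finger_gap: 0.005
gripper_force: 0.2
t 8.65 tcp in case mm [ 0.  21.8 70.5]
F case [ 0.1 -0.7  0.2]
```

```bash
python3 -m pendant '[{"gripper":1,"tx":0,"ty":0,"tz":0.1,"rx":0,"ry":0,"rz":0},{"gripper":1,"tx":0,"ty":0,"tz":0,"rx":0,"ry":0,"rz":0}]'|grep -A0 -E "force"; python3 st.py
python3 -m pendant '[{"gripper":1,"tx":0,"ty":0,"tz":0.1,"rx":0,"ry":0,"rz":0},{"gripper":1,"tx":0,"ty":0,"tz":0,"rx":0,"ry":0,"rz":0}]'|grep force; python3 st.py
```

```text
contact_force: [-2.1, -0.0, 4.2]
--
gripper_force: 2.1
t 8.85 tcp in case mm [ 0.2 21.8 70. ]
F case [-1.8 -1.1  4.2]
contact_force: [-5.1, 0.0, 8.5]
gripper_force: 4.1
t 9.05 tcp in case mm [ 0.4 21.8 69.6]
F case [-4.3 -2.7  8.5]
```

```bash
python3 -m pendant '[{"gripper":1,"tx":-0.2,"ty":0,"tz":0,"rx":0,"ry":0,"rz":0},{"gripper":1,"tx":-0.2,"ty":0,"tz":0,"rx":0,"ry":0,"rz":0},{"gripper":1,"tx":-0.2,"ty":0,"tz":0,"rx":0,"ry":0,"rz":0},{"gripper":1,"tx":-0.2,"ty":0,"tz":0,"rx":0,"ry":0,"rz":0},{"gripper":1,"tx":-0.2,"ty":0,"tz":0,"rx":0,"ry":0,"rz":0}]'|grep force; python3 st.py
python3 -m pendant '[{"gripper":1,"tx":-0.2,"ty":0,"tz":0,"rx":0,"ry":0,"rz":0},{"gripper":1,"tx":-0.2,"ty":0,"tz":0,"rx":0,"ry":0,"rz":0},{"gripper":1,"tx":-0.2,"ty":0,"tz":0,"rx":0,"ry":0,"rz":0}]'|grep force; python3 st.py
```

```text
contact_force: [-1.0, 4.2, 7.4]
gripper_force: 3.6
t 9.55 tcp in case mm [ 0.3 13.1 69.6]
F case [-3.1  3.   7.4]
contact_force: [-2.0, 3.1, 7.3]
gripper_force: 3.6
t 9.85 tcp in case mm [ 0.3  7.1 69.7]
F case [-3.4  1.6  7.3]
```

```bash
python3 -m pendant '[{"gripper":1,"tx":-0.2,"ty":0,"tz":0,"rx":0,"ry":0,"rz":0},{"gripper":1,"tx":-0.2,"ty":0,"tz":0,"rx":0,"ry":0,"rz":0}]'|grep force; python3 st.py
python3 -m pendant '[{"gripper":1,"tx":-0.2,"ty":0,"tz":0,"rx":0,"ry":0,"rz":0},{"gripper":1,"tx":-0.2,"ty":0,"tz":0,"rx":0,"ry":0,"rz":0}]'|grep force; python3 st.py
python3 -m pendant '[{"gripper":1,"tx":-0.2,"ty":0,"tz":0,"rx":0,"ry":0,"rz":0},{"gripper":1,"tx":-0.2,"ty":0,"tz":0,"rx":0,"ry":0,"rz":0}]'|grep force; python3 st.py
```

```text
contact_force: [1.5, 3.2, 4.5]
gripper_force: 2.5
t 10.05 tcp in case mm [ 1.   3.4 69.8]
F case [-0.5  3.5  4.5]
contact_force: [1.7, 3.2, 6.1]
gripper_force: 2.7
t 10.25 tcp in case mm [ 1.2 -0.9 69.7]
F case [-0.3  3.6  6.1]
contact_force: [2.6, 3.7, 5.3]
gripper_force: 2.6
t 10.45 tcp in case mm [ 1.3 -5.  69.6]
F case [0.2 4.5 5.3]
```

```bash
python3 -m pendant '[{"gripper":1,"tx":-0.1,"ty":0,"tz":0,"rx":0,"ry":0,"rz":0},{"gripper":1,"tx":-0.1,"ty":0,"tz":0,"rx":0,"ry":0,"rz":0}]'|grep force; python3 st.py
python3 -m pendant '[{"gripper":1,"tx":-0.1,"ty":0,"tz":0,"rx":0,"ry":0,"rz":0},{"gripper":1,"tx":0,"ty":0,"tz":0,"rx":0,"ry":0,"rz":0}]'|grep force; python3 st.py
python3 - <<'E'
from h import *
import cv2
im=cams.get_image("top");cv2.imwrite("pics/t3.png",cv2.resize(im[170:270,300:430,::-1],None,fx=5,fy=5,interpolation=3))
E
```

```text
contact_force: [5.2, 7.6, 4.3]
gripper_force: 5.0
t 10.65 tcp in case mm [ 1.3 -6.2 69.7]
F case [0.3 9.2 4.3]
contact_force: [3.8, 7.5, 3.7]
gripper_force: 4.9
t 10.85 tcp in case mm [ 1.3 -6.9 69.7]
F case [-0.8  8.4  3.7]
```

View pics/t3.png

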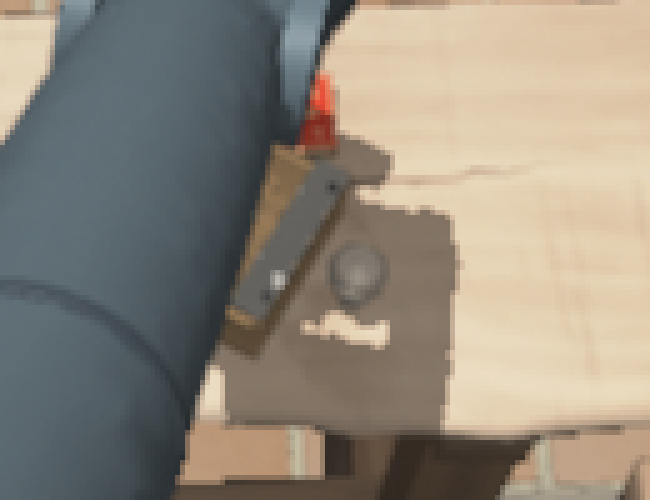

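The force jumped to 9 N at about 15 mm of ridge travel, which is the end stop. The lip (crop 290,240) is where it was, with the flap running under it. I'll lift straight off and check from above.

```bash
python3 -m pendant '[{"gripper":1,"tx":0,"ty":0,"tz":-0.5,"rx":0,"ry":0,"rz":0},{"gripper":1,"tx":0,"ty":0,"tz":-3,"rx":0,"ry":0,"rz":0},{"gripper":1,"tx":0,"ty":0,"tz":-5,"rx":0,"ry":0,"rz":0},{"gripper":1,"tx":0,"ty":0,"tz":-5,"rx":0,"ry":0,"rz":0},{"gripper":1,"tx":0,"ty":0,"tz":-5,"rx":0,"ry":0,"rz":0}]'|grep tcp
python3 -m pendant '[{"gripper":1,"tx":-4,"ty":0,"tz":-1,"rx":0,"ry":0,"rz":0},{"gripper":1,"tx":0,"ty":0,"tz":0,"rx":0,"ry":0,"rz":0},{"gripper":1,"tx":0,"ty":0,"tz":0,"rx":0,"ry":0,"rz":0},{"gripper":1,"tx":0,"ty":0,"tz":0,"rx":0,"ry":0,"rz":0}]'
python3 - <<'E'
from h import *
import cv2
i=cams.camera_info("wrist");im=cams.get_image("wrist");pickle.dump(i,open("w4.pkl","wb"))
cv2.imwrite("pics/w4.png",cv2.resize(im[0:260,160:480,::-1],None,fx=2.3,fy=2.3,interpolation=3))
p=pickle.load(open("p.pkl","rb"))
for n,c in[("lip in L",(-.054,-.053,.0595)),("lip in R",(.054,-.053,.0595)),("lip out R",(.054,-.075,.0595)),("ridge0 L",(-.033,0,.051)),("ridge16 L",(-.033,-.016,.051)),("pin0",(-.058,.068,.0485)),("pin16",(-.058,.052,.0485))]:
    q=proj(i,W(p,c));print(n,((q-[160,0])*2.3).round(0))
E
```

```text
tcp_pos: [0.591, -0.0479, 0.2545]
t: 11.8
tcp_pos: [0.5699, -0.0812, 0.2616]
ee_rot: [[0.529, 0.848, -0.003], [0.848, -0.529, 0.001], [-0.001, -0.003, -1.0]]
contact_force: [-0.4, 0.4, 0.3]
finger_gap: 0.004
gripper_force: 0.0
lip in L [282. 440.]
lip in R [474. 441.]
lip out R [473. 479.]
ridge0 L [319. 344.]
ridge16 L [319. 373.]
pin0 [270. 214.]
pin16 [271. 245.]
```

View pics/w4.png

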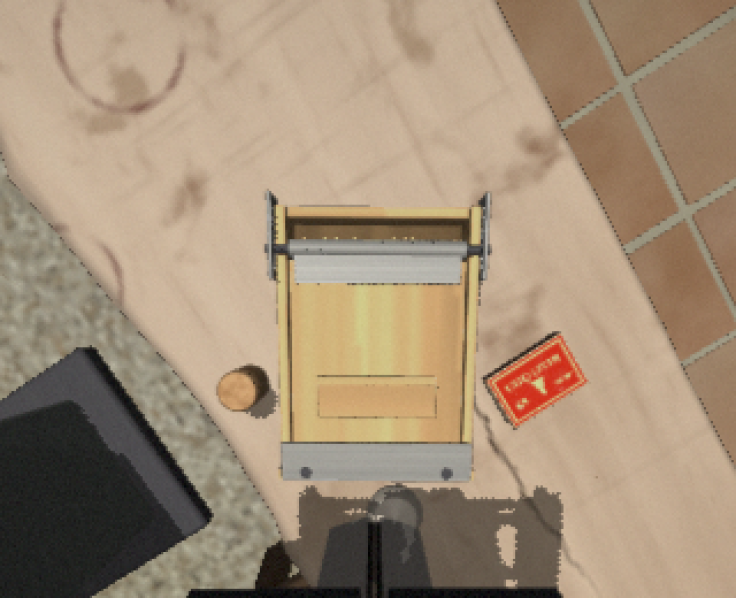

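The flap lies flat and tucked: the ridge is at row ~376 and the pin at row ~249, against 373 and 245 expected for full travel. The lip (row 443) and the cork, matchbox and stopper are where they were.

```bash
python3 -c "
from plant import robot;print(robot.finish_job())"
```

```text
the job is handed in; nothing more can be done
None
```

The cork case is shut and handed in: the flap lies flat with its free edge tucked under the lip at nearly full travel, and neither the case nor the nearby things had visibly moved in the last picture.

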